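# Gauge a brass ferrule on the leaning pin and sort it

### The arm

A 7-joint arm with a two-finger parallel gripper is mounted at the origin on the work surface. World frame = base frame: x ahead of the robot, y to its left, z up, the work surface at z = 0. Lengths are in m, angles in rad, forces in N, time in s.
With the tool pointing down it reaches from about 0.35 to 0.9 m from the base axis. Payload 19.9 kg.
Tool frame: the origin (TCP) lies between the finger pads; the fingertips stand 19 mm ahead of it and the grasp point (between the pads) is the TCP; z points along the fingers, y is the direction in which the jaws open and shut (so a half turn about z gives the same grasp; the last joint's range is limited). The gripper opens to 94 mm and grips with 3 to 60 N. Pads are 16 mm wide; open, the fingers measure 119 mm over their backs; the gripper's body (75 mm by 177 mm) begins 78 mm behind the grasp point.
Start: joints at [-1.151, 0.417, -0.01, 1.614, 0.005, 1.111, -0.053], TCP at [0.278, 0.56, 0.224] pointing down, gripper open.
Joint ranges: [-2.81, 2.81], [-0.39, 2.02], [-1.27, 1.25], [0.06, 2.57], [-1.19, 4.33], [0.19, 2], [-2.82, 2.82]. Speed limits (rad/s): [1.89, 1.89, 2.39, 2.39, 3.01, 3.01, 3.01].

### API

Orientations are given as a 3x3 rotation matrix whose columns are the frame's x, y, z axes.
In Python, from rig import robot gives the robot as it stands. Calls block until the motion is done:
- robot.move_ptp(position, orientation): joint-space move of the TCP to a pose.
- robot.move_linear(position, velocity=0.15, frame=None, threshold=None): straight line of the TCP; frame=None keeps the orientation; velocity is the mean speed in m/s. With threshold (N) it stops when the force on the tool has changed by that much, and returns True; else False.
- robot.goto_joints(angles): joint-space move.
- robot.gripper_to(opening): finger opening in m; the grip force is fixed at half the most; returns when the fingers have stopped.
- robot.pause(seconds).
- robot.ik(position, orientation): joint angles nearest the present ones, or None.
- robot.get_state(): the state.
- robot.grab_frame(name): name is "scene" or "top" or "wrist"; returns the picture (420x560x3 uint8, red, green, blue); there is no depth.
- robot.camera_info(name): a dict with "fx", "fy", "cx", "cy" (pixels), "rvec" (rotation vector, rad) and "tvec" (3), from world to camera coordinates, as OpenCV has them. Camera axes: x right, y down, z forward; pixel columns grow to the right and rows downward; lengths in m; the calibration is good to about 2 mm. A picture is of the moment at which its call begins: read the wrist's pose just before it. camera_info takes no time and is no camera call; for the wrist camera it gives the pose at the moment of the call.
A pose or a line that the arm cannot do raises robot.PlanningError and nothing moves.
- robot.sign_off(): hands the job in, once; it reports no verdict.
The state is a dict: "time": time; "qpos": joint angles; "joint_vel": joint speeds; "effort": joint torques, N m; "ee_pos": TCP position; "tool_rot": TCP orientation; "force": force on the tool from outside, world axes, zero at the start; "moment": the same for the moment, N m; "opening": finger opening in m.
Only numpy, scipy, OpenCV 4.12 (cv2) and the standard library are available. Lean on these libraries where they do the work, as an engineer would, in place of code of your own. Each camera call takes 0.05 s, during which the arm holds its last target.

### The job

Take the brass ferrule that stands on the round cork pad and slide it straight down the leaning gauge pin as far as it will go without forcing it. If it goes home against the pin's collar, take it off and stand it upright in the round wooden dish; if it stops short at the pin's step, stand it upright in the square steel tray. Leave the other ferrule waiting on its square steel plate, and do not disturb the other things on the bench.

Things in the scene. Friction and masses are not known exactly. Their poses are not given: they have to be found in the camera images.
- ferrule_a: one of two brass ferrules, alike outside: plain straight tube, open ends, 30 mm outside diameter, 50 mm long, standing upright, 0.08 to 0.21 kg. Bore either about 23 mm (passes the whole pin) or about 17 mm (passes only its thin nose): try it. It starts near the middle of the cork pad or of the steel plate. Origin: centre of its underside; z up along the tube.
- ferrule_b: the other brass ferrule: same outside (30 mm diameter, 50 mm long), the other of the two bores (about 23 or about 17 mm). It starts on whichever of cork pad and steel plate the first does not. Origin: centre of its underside; z up along the tube.
- pad: round cork pad, 70 mm diameter, 6 mm thick, fixed; the ferrule to be tested stands on it at the start. Origin: centre of its underside, on the bench top.
- stand: square steel plate, 70 x 70 mm, 6 mm thick, fixed; the ferrule that must stay stands on it. Origin: centre of its underside, on the bench top.
- gauge_pin: steel pin on a cast aluminium base (120 x 80 mm), leaning 35 degrees, free end towards the robot (0.3 rad either side). Origin: on its axis at the top face of its collar (40 mm dia., 50 mm above the bench). z: along the pin to its free end; y level. From the collar: 20 mm dia. to 24 mm, cone to 27.5 mm, 13 mm dia. nose ending at 50 mm. A fitting ferrule reaches the collar.
- pin_step (a point): point on the pin's axis, 25.5 mm above the collar, on the cone. A tight ferrule stops with its lower end about here, 25 mm short of the collar.
- dish: shallow round wooden dish for ferrules that pass, 110 mm across the rim, 14 mm high, flat floor 4 mm above the bench and about 90 mm across, fixed. Origin: centre of its underside.
- tray: shallow square steel tray for ferrules that fail, 105 x 105 mm outside, walls 3 mm thick and 14 mm high, floor 3 mm above the bench, fixed. Origin: centre of its underside.
- head: black polymer fipple head lying on its side, 100 mm long, 28 mm thick; leave it alone. Origin: under its middle.
- ring_gauge: flat steel ring gauge, 45 mm outside, 22 mm inside, 12 mm high; leave it alone. Origin: centre of its underside.
- burnisher: burnisher with walnut handle, lying, 160 mm long, 26 mm thick; leave it alone. Origin: under its middle.
- tube: bare brass tube lying on the bench, 280 mm long, 22 mm diameter; leave it alone. Origin: under its middle.
- jar: small amber jar with a steel cap, 52 mm diameter, 50 mm high; leave it alone. Origin: centre of its underside.

How it is judged:
On the way:
1. the ferrule from the cork pad is on the gauge pin as far as it goes: against the collar if it fits (within 5 mm), else at the step (within 6 mm), and in line with the pin (((distance between ferrule_a and gauge_pin below 0.005 m and angle between the z axis of ferrule_a and the z axis of gauge_pin, either way round below 0.2 rad and horizontal distance between ferrule_b and stand below 0.025 m) or (distance between ferrule_b and pin_step below 0.006 m and angle between the z axis of ferrule_b and the z axis of gauge_pin, either way round below 0.2 rad and horizontal distance between ferrule_a and stand below 0.025 m))), for 0.2 s.
At the end, for the whole second after the job is handed in: The tested ferrule stands upright (within 0.15 rad) and still on the floor of the round dish if it went home on the pin, or of the square tray if it stopped at the step; the other ferrule still stands on the steel plate, within 25 mm of its middle (((horizontal distance between ferrule_a and dish below 0.04 m and height (world z) of ferrule_a below 0.009 m and angle between each of ferrule_a, ferrule_b's own z axis and vertical below 0.15 rad and linear speed of ferrule_a below 0.02 m/s and horizontal distance between ferrule_b and stand below 0.025 m) or (horizontal distance between ferrule_b and tray below 0.05 m and height (world z) of ferrule_b below 0.009 m and angle between each of ferrule_b, ferrule_a's own z axis and vertical below 0.15 rad and linear speed of ferrule_b below 0.02 m/s and horizontal distance between ferrule_a and stand below 0.025 m))); the robot touches nothing.
It fails at once if a bystander (fipple head, ring gauge, burnisher, tube or jar) is moved by more than 30 mm (distance of any of head, ring_gauge, burnisher, tube, jar from where it was at the start of the episode above 0.03 m).
It fails at once if the ferrule is forced on the gauge pin with more than 60 N (contact force between any of ferrule_a, ferrule_b and gauge_pin above 60 N).
It also fails if it takes over 48 s, if anything falls off the work surface, if the arm or the gripper's body presses on something with over 40 N, if the wrist force passes 120 N, or if a joint passes its speed limit or range.

## Working session

There is one attempt and no reset: what is moved stays moved. The work goes in short steps, each a Python script; the robot and the scene stay as the last script left them, time stands still between calls to the robot, and variables do not carry over. Pictures are saved under pics/ and viewed, and the job is handed in when it is done.

```bash
mkdir -p pics; ls; python3 - <<'E'
from rig import robot
import cv2
for n in("scene","top","wrist"):
    print(n,robot.camera_info(n)); cv2.imwrite(f"pics/{n}0.png",robot.grab_frame(n)[:,:,::-1])
s=robot.get_state();print(s["time"],s["ee_pos"],s["tool_rot"],s["opening"])
E
```

```text
pics
scene {'fx': 404.28668740852424, 'fy': 404.28668740852424, 'cx': 278.5620237238274, 'cy': 208.19520406553235, 'rvec': array([ 1.08977159,  2.3132674 , -1.08026854]), 'tvec': array([ 0.32873727, -0.25374038,  1.22877897])}
top {'fx': 460.3538813848091, 'fy': 460.3538813848091, 'cx': 274.32253838732254, 'cy': 206.1989593389551, 'rvec': array([ 2.20368601, -2.15169243,  0.08586339]), 'tvec': array([0.04579588, 0.58584626, 0.94556729])}
wrist {'fx': 305.8819550117461, 'fy': 305.8819550117461, 'cx': 279.9404843235114, 'cy': 209.46176599705933, 'rvec': array([-2.46946652, -1.53014222, -0.20611773]), 'tvec': array([-0.62376918, -0.0276606 ,  0.39232057])}
0.15 [0.27835832 0.55929245 0.22396855] [[-8.95264958e-01  4.45533980e-01 -3.57733927e-04]
 [ 4.45534116e-01  8.95264509e-01 -8.99802340e-04]
 [-8.06260292e-05 -9.64944173e-04 -9.99999531e-01]] 0.09414058174904756
```

View pics/top0.png

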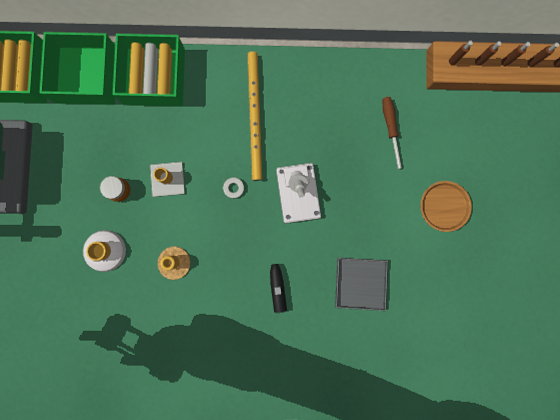

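View pics/scene0.png

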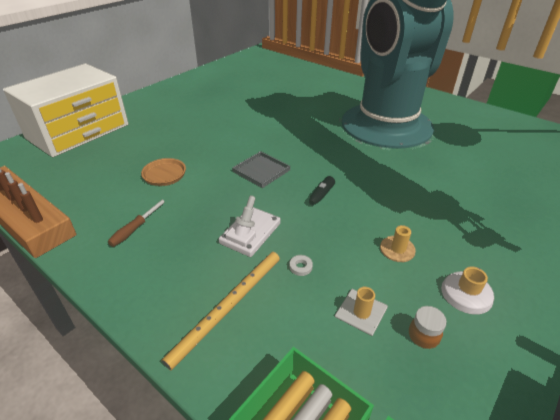

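View pics/wrist0.png

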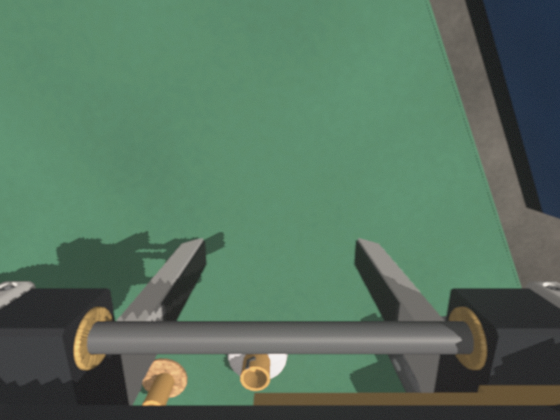

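The top view shows the cork pad with its ferrule at about (173,263), the square plate at (168,179), the gauge base at (299,193), the dish at (446,206) and the tray at (362,284). The scene view shows the same objects. I'll enlarge crops to measure them.

```bash
cat > h.py <<'E'
import numpy as np,cv2
from scipy.spatial.transform import Rotation as R
def cam(ci): return np.array(ci["rvec"]),np.array(ci["tvec"]),np.array([[ci["fx"],0,ci["cx"]],[0,ci["fy"],ci["cy"]],[0,0,1]])
def onplane(ci,uv,z):
    r,t,K=cam(ci);M=cv2.Rodrigues(r)[0];c=-M.T@t;d=M.T@np.linalg.inv(K)@np.array([uv[0],uv[1],1.]);return c+d*(z-c[2])/d[2]
def proj(ci,P):
    r,t,K=cam(ci);return cv2.projectPoints(np.asarray(P,float).reshape(-1,1,3),r,t,K,None)[0].reshape(-1,2)
def crop(img,x,y,w,h,s,fn): cv2.imwrite(fn,cv2.resize(img[y:y+h,x:x+w],None,fx=s,fy=s,interpolation=cv2.INTER_CUBIC))
E
python3 - <<'E'
import cv2; from h import *
t=cv2.imread("pics/top0.png");s=cv2.imread("pics/scene0.png")
a=cv2.resize(t[235:295,145:205],(400,400),interpolation=2);b=cv2.resize(t[155:235,265:345],(400,400),interpolation=2)
cv2.imwrite("pics/c1.png",np.hstack([a,b]))
a=cv2.resize(s[215:275,370:430],(400,400),interpolation=2);b=cv2.resize(s[180:260,210:290],(400,400),interpolation=2)
cv2.imwrite("pics/c2.png",np.hstack([a,b]))
E
```

```text
(no output)
```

View pics/c1.png

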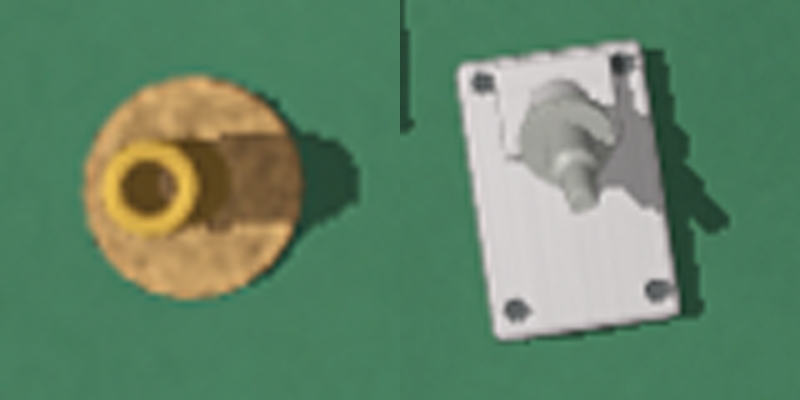

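View pics/c2.png

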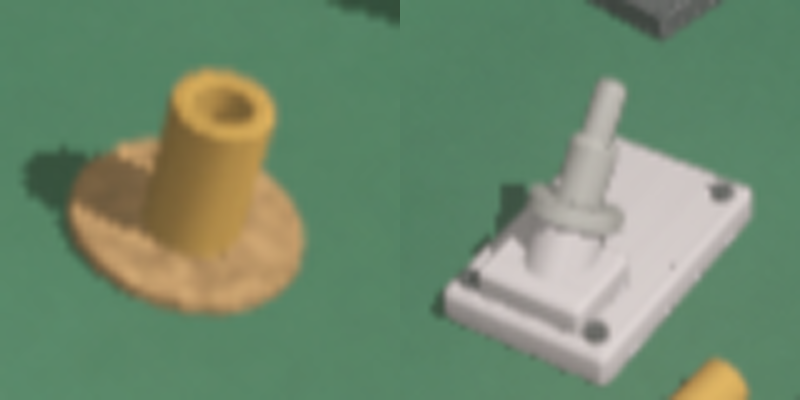

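```bash
cat > fit.py <<'E'
from rig import robot
from h import *
from scipy.optimize import least_squares
T=robot.camera_info("top");S=robot.camera_info("scene")
def axis(yaw): # yaw: direction of lean horizontally
    a=np.radians(35);return np.array([np.sin(a)*np.cos(yaw),np.sin(a)*np.sin(yaw),np.cos(a)])
f=lambda c,o,k:(np.array(c)/k+np.array(o))
if __name__=="__main__":
    print("fer top",onplane(T,f((150,188),(145,235),6.667),.056),"scene",onplane(S,f((223,104),(370,215),6.667),.056))
    print("pad top",onplane(T,f((193,187),(145,235),6.667),.006),"scene",onplane(S,f((187,224),(370,215),6.667),.006))
    for p in[(168,179)]:print("plate",onplane(T,p,.006))
    print("dish",onplane(T,(446,206),.014),"tray",onplane(T,(362.5,284),.014), onplane(S,(164,172),.014),onplane(S,(262,169),.014))
    g=[onplane(T,f((u-400,v),(265,155),5),.012) for u,v in[(458,67),(493,338),(678,312),(640,42)]]
    print("base",g, [np.degrees(np.arctan2(*(b-a)[1::-1])) for a,b in((g[0],g[1]),(g[3],g[2]))])
    obs=[(T,(583-400,199),.05,f),(S,(612-400,88),.05,f),(S,(580-400,212),0.0,f),(S,(592-400,150),.025,f),(T,(575-400,162),.026,f)]
    def res(p):
        o=[]
        for c,uv,h,_ in obs:
            P=np.array([p[0],p[1],.05])+h*axis(p[2])
            o+=list(proj(c,P)[0]-f(uv,(265,155) if c is T else (210,180),5))
        return np.array(o)
    r=least_squares(res,[.55,0.05,np.pi]);print(r.x,np.degrees(r.x[2]));print(res(r.x).reshape(-1,2).round(2))
E
python3 fit.py
```

```text
fer top [0.46148441 0.27232585 0.056     ] scene [0.46475681 0.27101404 0.056     ]
pad top [0.45980024 0.27022368 0.006     ] scene [0.46504632 0.27018986 0.006     ]
plate [0.63949385 0.29060467 0.006     ]
dish [ 0.59452583 -0.30519039  0.014     ] tray [ 0.42605711 -0.12909303  0.014     ] [ 0.60195805 -0.30045829  0.014     ] [ 0.43586322 -0.1210414   0.014     ]
base [array([0.66712359, 0.05688391, 0.012     ]), array([0.55106845, 0.03925845, 0.012     ]), array([ 0.56401567, -0.03920989,  0.012     ]), array([ 0.67981938, -0.02105959,  0.012     ])] [np.float64(-171.36439916749043), np.float64(-171.09231276645076)]
[0.63462888 0.01200607 3.34190178] 191.47686756436272
[[ 0.11 -1.87]
 [ 0.22 -0.24]
 [ 0.1  -1.3 ]
 [ 0.94 -0.72]
 [-0.08 -0.09]]
```

```bash
cat >> h.py <<'E'
def down(yaw): # tool pointing down, tool x pointing back at the robot for direction yaw
    c,s=np.cos(yaw),np.sin(yaw);return np.array([[-c,-s,0],[-s,c,0],[0,0,-1.]]).astype(float)@np.diag([1,1,1])
E
python3 - <<'E'
from rig import robot
from h import *
D=down(np.radians(30));print(np.linalg.det(D),D)
ci=robot.camera_info("wrist");r,t,K=cam(ci);M=cv2.Rodrigues(r)[0];s=robot.get_state();W=s["tool_rot"]
print("cam in tool",W.T@(-M.T@t-s["ee_pos"]),"view",W.T@M[2])
for y in(0,15,30):print(y,robot.ik([.463,.2715,.042],down(np.radians(y))))
a=np.radians(35);
for lean in(188.8,191.5):
  L=np.radians(lean);z=np.array([np.sin(a)*np.cos(L),np.sin(a)*np.sin(L),np.cos(a)])
  Z=-z;Y=np.array([np.sin(L),-np.cos(L),0]);X=np.cross(Y,Z);Rm=np.c_[X,Y,Z];print(Rm.round(2))
  for h in(.038,.1):print(robot.ik(np.array([.632,.012,.05])+h*z,Rm))
E
```

```text
1.0 [[-0.8660254 -0.5        0.       ]
 [-0.5        0.8660254  0.       ]
 [ 0.         0.        -1.       ]]
cam in tool [ 0.07790087 -0.00076628 -0.16109104] view [-2.65946587e-01  2.82109042e-04  9.63987725e-01]
0 [-0.59825858  0.51247989  0.01307046  1.96474432 -0.01039375  0.66443117
  0.992112  ]
15 [-0.56327924  0.51265917 -0.03012784  1.96352132  0.02392436  0.66574519
  1.22424302]
30 [-0.52826433  0.51358189 -0.07336068  1.96229617  0.05819067  0.6676898
  1.45649243]
[[-0.81 -0.15  0.57]
 [-0.13  0.99  0.09]
 [-0.57  0.   -0.82]]
[ 0.72968184  0.59048105 -0.89746688  2.19448963  1.85013136  0.33551372
  0.03447054]
[ 0.78733382  0.39056559 -0.90994099  2.25200494  1.49055281  0.21057514
  0.31570442]
[[-0.8  -0.2   0.56]
 [-0.16  0.98  0.11]
 [-0.57  0.   -0.82]]
[ 0.74832608  0.59262165 -0.89507221  2.18951015  1.83435889  0.29597251
  0.10697279]
[ 0.94961861  0.47937174 -1.08721681  2.24280162  1.47582143  0.27983154
  0.4372621 ]
```

```bash
cat >> h.py <<'E'
def pinR(lean,roll=0.):
    a=np.radians(35);z=np.array([np.sin(a)*np.cos(lean),np.sin(a)*np.sin(lean),np.cos(a)])
    Y=np.array([np.sin(lean),-np.cos(lean),0]);Rm=np.c_[np.cross(Y,-z),Y,-z]
    return Rm@R.from_euler('z',roll).as_matrix(),z
E
python3 - <<'E'
from rig import robot
from h import *
for roll in range(-180,180,20):
  Rm,z=pinR(np.radians(188.8),np.radians(roll))
  q=[robot.ik(np.array([.632,.012,.05])+h*z,Rm) for h in(.038,.1)]
  print(roll,[None if x is None else x.round(2).tolist() for x in q])
E
```

```text
-180 [[-0.34, 0.44, 0.36, 2.23, 4.21, 0.24, 0.55], None]
-160 [[0.58, 0.52, -0.71, 2.2, 1.95, 0.23, 2.67], None]
-140 [[0.64, 0.54, -0.78, 2.2, 1.9, 0.27, 2.39], [0.79, 0.39, -0.91, 2.25, 1.49, 0.21, 2.76]]
-120 [[0.58, 0.52, -0.71, 2.2, 1.95, 0.23, 1.98], [0.79, 0.39, -0.91, 2.25, 1.49, 0.21, 2.41]]
-100 [[0.73, 0.59, -0.9, 2.19, 1.85, 0.34, 1.78], [0.79, 0.39, -0.91, 2.25, 1.49, 0.21, 2.06]]
-80 [[0.73, 0.59, -0.9, 2.19, 1.85, 0.34, 1.43], [0.79, 0.39, -0.91, 2.25, 1.49, 0.21, 1.71]]
-60 [[0.73, 0.59, -0.9, 2.19, 1.85, 0.34, 1.08], [0.79, 0.39, -0.91, 2.25, 1.49, 0.21, 1.36]]
-40 [[0.73, 0.59, -0.9, 2.19, 1.85, 0.34, 0.73], [0.79, 0.39, -0.91, 2.25, 1.49, 0.21, 1.01]]
-20 [[0.73, 0.59, -0.9, 2.19, 1.85, 0.34, 0.38], [0.79, 0.39, -0.91, 2.25, 1.49, 0.21, 0.66]]
0 [[0.73, 0.59, -0.9, 2.19, 1.85, 0.34, 0.03], [0.79, 0.39, -0.91, 2.25, 1.49, 0.21, 0.32]]
20 [[0.73, 0.59, -0.9, 2.19, 1.85, 0.34, -0.31], [0.79, 0.39, -0.91, 2.25, 1.49, 0.21, -0.03]]
40 [[0.73, 0.59, -0.9, 2.19, 1.85, 0.34, -0.66], [0.79, 0.39, -0.91, 2.25, 1.49, 0.21, -0.38]]
60 [[0.73, 0.59, -0.9, 2.19, 1.85, 0.34, -1.01], [0.79, 0.39, -0.91, 2.25, 1.49, 0.21, -0.73]]
80 [[0.73, 0.59, -0.9, 2.19, 1.85, 0.34, -1.36], [0.79, 0.39, -0.91, 2.25, 1.49, 0.21, -1.08]]
100 [[0.73, 0.59, -0.9, 2.19, 1.85, 0.34, -1.71], [0.79, 0.39, -0.91, 2.25, 1.49, 0.21, -1.43]]
120 [[0.73, 0.59, -0.9, 2.19, 1.85, 0.34, -2.06], [0.79, 0.39, -0.91, 2.25, 1.49, 0.21, -1.78]]
140 [[0.86, 0.7, -1.08, 2.19, 1.81, 0.47, -2.29], [0.92, 0.47, -1.08, 2.25, 1.53, 0.31, -2.13]]
160 [[0.86, 0.7, -1.08, 2.19, 1.81, 0.47, -2.64], [0.92, 0.47, -1.08, 2.25, 1.53, 0.31, -2.47]]
```

```bash
cat >> h.py <<'E'
def tilt(Rm,phi): # tool turned about its jaw axis relative to ferrule; Rm: tool frame aligned with ferrule
    return Rm@R.from_euler('y',phi).as_matrix()
E
python3 - <<'E'
from rig import robot
from h import *
lean=np.radians(188.8)
for phi in(10,15,20):
  Rm,z=pinR(lean);Rm=tilt(Rm,np.radians(phi));print(phi,Rm[:,2].round(2))
  for h in(.030,.09,.15):
    q=robot.ik(np.array([.632,.012,.05])+h*z,Rm);print(h,None if q is None else q.round(2))
  for p,y in(([.463,.2715,.036],30),([.43,-.125,.035],-16),([.597,-.303,.035],-27)):
    for dz in(0,.1):
      q=robot.ik(np.array(p)+[0,0,dz],tilt(down(np.radians(y)),np.radians(phi)));print(p,None if q is None else q.round(2), end='')
    print()
E
```

```text
10 [ 0.42  0.06 -0.91]
0.03 [ 0.17  0.45 -0.25  2.08  0.3   0.19  1.41]
0.09 [-0.14  0.3   0.12  2.15 -0.33  0.28  1.99]
0.15 [-0.57  0.17  0.6   2.2  -0.43  0.4   2.09]
[0.463, 0.2715, 0.036] [-0.53  0.6  -0.07  1.83  0.04  0.89  1.48][0.463, 0.2715, 0.036] [-0.53  0.46 -0.06  1.78  0.02  1.07  1.49]
[0.43, -0.125, 0.035] [-0.21  0.55  0.53  2.07 -0.37  0.81  1.86][0.43, -0.125, 0.035] [-0.32  0.38  0.65  2.02 -0.26  1.01  1.77]
[0.597, -0.303, 0.035] [ 0.07  0.88  0.58  1.47 -0.48  1.12  1.86][0.597, -0.303, 0.035] [-0.02  0.8   0.74  1.43 -0.51  1.29  1.89]
15 [ 0.34  0.05 -0.94]
0.03 [ 0.01  0.45 -0.06  2.03 -0.03  0.32  1.7 ]
0.09 [-0.25  0.32  0.25  2.09 -0.31  0.41  1.96]
0.15 [-0.51  0.2   0.53  2.14 -0.32  0.51  1.97]
[0.463, 0.2715, 0.036] [-0.53  0.65 -0.07  1.76  0.03  1.    1.49][0.463, 0.2715, 0.036] [-0.53  0.51 -0.06  1.71  0.02  1.18  1.5 ]
[0.43, -0.125, 0.035] [-0.2   0.6   0.53  2.   -0.36  0.91  1.85][0.43, -0.125, 0.035] [-0.28  0.43  0.62  1.96 -0.26  1.11  1.77]
[0.597, -0.303, 0.035] [ 0.08  0.93  0.58  1.39 -0.47  1.24  1.85][0.597, -0.303, 0.035] [ 0.01  0.86  0.74  1.35 -0.5   1.41  1.88]
20 [ 0.26  0.04 -0.97]
0.03 [-0.12  0.47  0.08  1.96 -0.15  0.45  1.8 ]
0.09 [-0.27  0.35  0.27  2.02 -0.24  0.53  1.89]
0.15 [-0.44  0.23  0.46  2.07 -0.24  0.62  1.9 ]
[0.463, 0.2715, 0.036] [-0.53  0.7  -0.07  1.69  0.03  1.11  1.49][0.463, 0.2715, 0.036] [-0.53  0.56 -0.07  1.65  0.01  1.28  1.5 ]
[0.43, -0.125, 0.035] [-0.17  0.65  0.52  1.94 -0.35  1.02  1.84][0.43, -0.125, 0.035] [-0.24  0.49  0.6   1.9  -0.26  1.2   1.78]
[0.597, -0.303, 0.035] [ 0.1   0.98  0.59  1.3  -0.46  1.36  1.84][0.597, -0.303, 0.035] [ 0.03  0.91  0.74  1.26 -0.5   1.52  1.88]
```

```bash
python3 - <<'E'
from rig import robot
from h import *
P=np.array([.463,.2717,.036]);Rp=tilt(down(np.radians(30)),np.radians(20))
robot.move_ptp(P+[0,0,.10],Rp)
for c in("wrist","top"):
  ci=robot.camera_info(c);im=robot.grab_frame(c)[:,:,::-1];cv2.imwrite(f"pics/{c}1.png",im)
  np.save(f"pics/ci_{c}1.npy",ci,allow_pickle=True)
  print(c,proj(ci,[P+[0,0,.020],P+[0,0,-.03]]))
s=robot.get_state();print(s["time"],s["ee_pos"],s["opening"],s["force"])
E
```

```text
wrist [[278.67144271 256.22411351]
 [278.86327107 252.55066775]]
top [[167.84093678 262.45011804]
 [173.31800472 261.51701684]]
1.6833 [0.46257644 0.27274941 0.13623416] 0.09363645865742384 [-0.95720344 -0.41479503 -0.95744895]
```

View pics/wrist1.png

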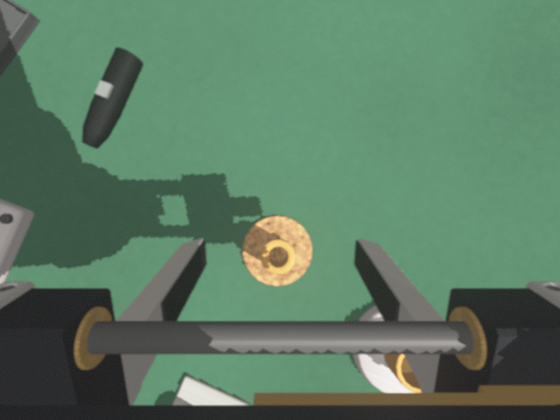

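In the wrist view the ferrule's top ring is at (279,257), within 1 px of the predicted (278.7,256.2). I'll grip it there.

```bash
python3 - <<'E'
from rig import robot
from h import *
P=np.array([.463,.2717,.036])
robot.gripper_to(.06)
robot.move_linear(P,velocity=.12)
robot.gripper_to(.02)
s=robot.get_state();print(s["time"],s["ee_pos"],s["opening"],s["force"])
robot.move_linear(P+[0,0,.10],velocity=.15)
lean=np.radians(188.8);Rm,z=pinR(lean);Rt=tilt(Rm,np.radians(20))
O=np.array([.634,.012,.05])
robot.move_ptp(O+(.03+.068)*z,Rt)
s=robot.get_state();print(s["time"],s["ee_pos"],s["opening"],s["force"])
for c in("scene","top","wrist"):
  im=robot.grab_frame(c)[:,:,::-1];cv2.imwrite(f"pics/{c}2.png",im)
s=cv2.imread("pics/scene2.png");t=cv2.imread("pics/top2.png")
cv2.imwrite("pics/c3.png",np.hstack([cv2.resize(s[160:260,200:300],(400,400),interpolation=2),cv2.resize(t[140:240,255:355],(400,400),interpolation=2)]))
E
```

```text
3.9583 [0.46308195 0.27169282 0.03615638] 0.02885024174119419 [ 0.34046451 -0.30735471  2.42041006]
5.9 [0.57843742 0.00487737 0.12991559] 0.02866880925394221 [ 0.10865295  0.37320576 -1.87074722]
```

View pics/c3.png

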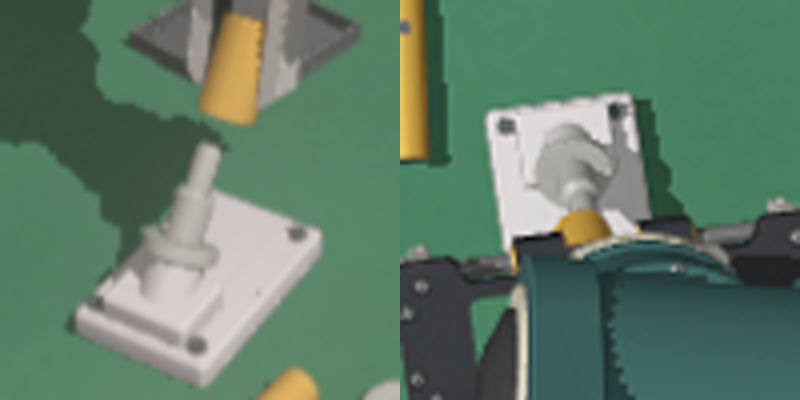

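View pics/wrist2.png

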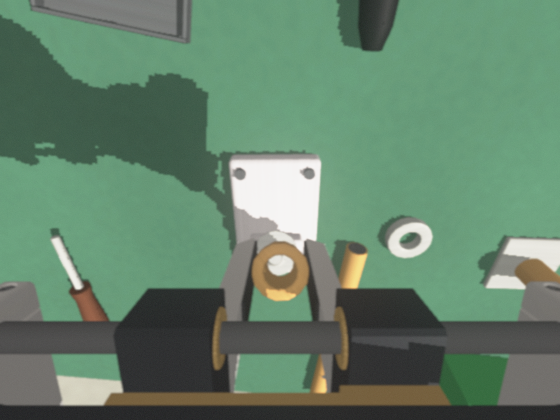

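```bash
cat > ov.py <<'E'
import sys
from rig import robot
from h import *
def circ(o,z,r,n=40):
    a=np.cross(z,[0,1,0]);a/=np.linalg.norm(a);b=np.cross(z,a);th=np.linspace(0,2*np.pi,n);return o+r*(np.outer(np.cos(th),a)+np.outer(np.sin(th),b))
def overlay(img,ci,x,y,w,sc,O,lean,fer=None,fz=None):
    im=cv2.resize(img[y:y+w,x:x+w],(w*sc,w*sc),interpolation=2)
    def dr(P,c): cv2.polylines(im,[np.int32(np.round((proj(ci,P)-[x,y]+.5)*sc))],False,c,1)
    z=pinR(lean)[1]
    for h,r in((0,.02),(.024,.01),(.0275,.0065),(.05,.0065)):dr(circ(O+h*z,z,r),(0,0,255))
    dr([O,O+.05*z],(0,0,255))
    if fer is not None:
        for h in(0,.05):dr(circ(fer+h*fz,fz,.015),(255,0,0))
        dr([fer,fer+.05*fz],(255,0,0))
    return im
E
python3 - <<'E'
from ov import *
lean=np.radians(188.8);O=np.array([.634,.012,.05]);z=pinR(lean)[1]
s=robot.get_state()
fz=-tilt(s["tool_rot"],-np.radians(20))[:,2];fer=s["ee_pos"]-.03*fz
print(fz,z,fer)
a=overlay(cv2.imread("pics/scene2.png"),robot.camera_info("scene"),212,160,66,6,O,lean,fer,fz)
b=overlay(cv2.imread("pics/wrist2.png"),robot.camera_info("wrist"),240,210,80,5,O,lean,fer,fz)
cv2.imwrite("pics/c4.png",np.hstack([a[:396],b[:396]]))
b=cv2.imread("pics/wrist2.png");cv2.imwrite("pics/c4b.png",cv2.resize(b[210:310,240:320],None,fx=6,fy=6,interpolation=2))
E
```

```text
[-0.56589264 -0.0893123   0.81962726] [-0.56682451 -0.08774907  0.81915204] [0.59554456 0.00757444 0.10538819]
```

View pics/c4.png

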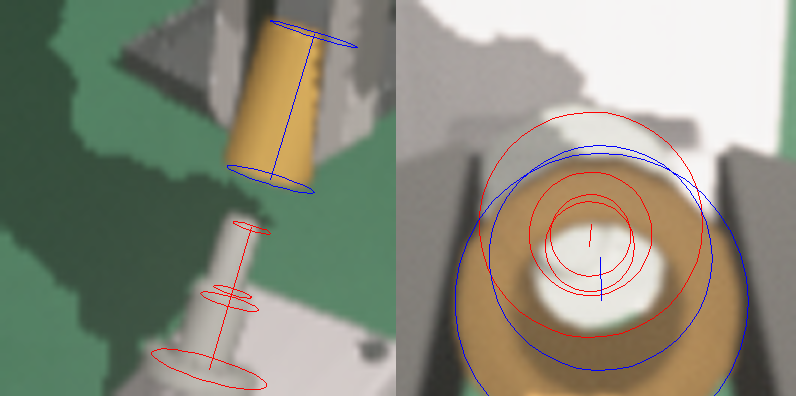

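View pics/c4b.png

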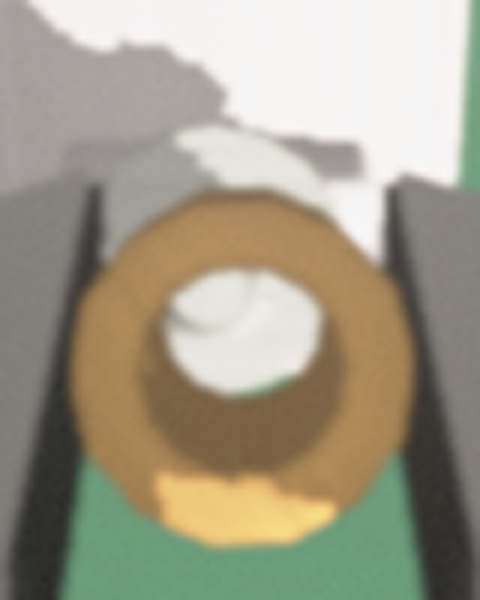

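```bash
python3 - <<'E'
from h import *
s=cv2.imread("pics/scene2.png");t=cv2.imread("pics/top0.png")
cv2.imwrite("pics/c5.png",np.hstack([cv2.resize(s[190:240,225:275],(400,400),interpolation=2),cv2.resize(t[165:205,280:320],(400,400),interpolation=2)]))
E
```

```text
(no output)
```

View pics/c5.png

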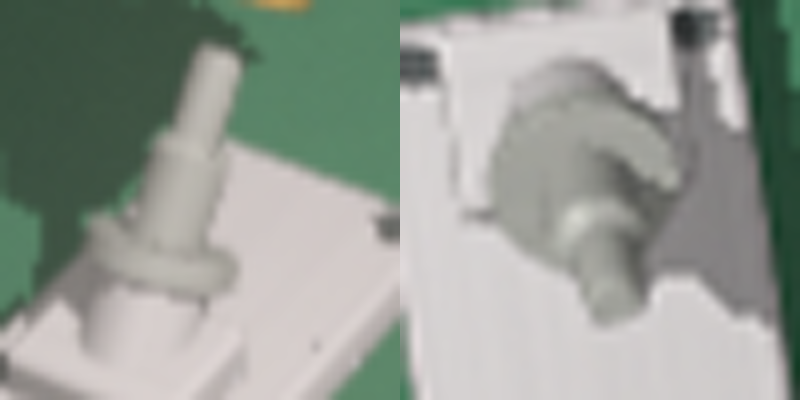

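```bash
python3 - <<'E'
from ov import *
from scipy.optimize import least_squares
S=robot.camera_info("scene");T=robot.camera_info("top");W=robot.camera_info("wrist")
s8=lambda u,v:((u+.5)/8-.5+225,(v+.5)/8-.5+190)
t10=lambda u,v:((u-400+.5)/10-.5+280,(v+.5)/10-.5+165)
obs=[(S,s8(221,54),.05,1),(S,s8(188,148),.024,1),(S,s8(163,243),0,1),(T,t10(617,305),.05,1),(T,t10(602,212),.024,.5),(W,(273.4,256.4),.05,.6)]
for sel in(range(6),[0,1,2],[3,4],[0,1,2,5]):
  def res(p):
    z=pinR(p[2])[1];o=[]
    for i in sel:
        c,uv,h,w=obs[i];o+=list(w*(proj(c,np.array([p[0],p[1],.05])+h*z)[0]-uv))
    return np.array(o+[(p[2]-np.radians(188.8))/np.radians(1)])
  r=least_squares(res,[.63,.01,3.3]);print(list(sel),r.x[:2],np.degrees(r.x[2]),"\n",res(r.x)[:-1].reshape(-1,2).round(2).tolist())
E
```

```text
[0, 1, 2, 3, 4, 5] [0.63275035 0.0084685 ] 188.62781696158982 
 [[0.36, 0.12], [0.77, 0.61], [0.51, -0.06], [1.52, -1.02], [0.71, 1.06], [0.23, 0.23]]
[0, 1, 2] [0.63293055 0.00718422] 188.78533450764817 
 [[-0.21, -0.11], [0.23, 0.39], [-0.02, -0.28]]
[3, 4] [0.63187011 0.01149391] 188.78739924410053 
 [[0.02, -0.61], [-0.03, 1.26]]
[0, 1, 2, 5] [0.63282864 0.00772569] 188.7012366587125 
 [[0.04, -0.02], [0.47, 0.48], [0.21, -0.19], [-0.41, 0.2]]
```

```bash
python3 - <<'E'
from ov import *
lean=np.radians(188.7);O=np.array([.6328,.0079,.05]);Rm,z=pinR(lean);Rt=tilt(Rm,np.radians(20))
print(robot.move_linear(O+(.03+.054)*z,velocity=.06,frame=Rt,threshold=8))
s=robot.get_state();print(s["time"],s["ee_pos"],s["force"],s["moment"])
fz=-tilt(s["tool_rot"],-np.radians(20))[:,2];fer=s["ee_pos"]-.03*fz
W=robot.camera_info("wrist")
w=robot.grab_frame("wrist")[:,:,::-1];sc=robot.grab_frame("scene")[:,:,::-1]
cv2.imwrite("pics/wrist3.png",w);cv2.imwrite("pics/scene3.png",sc)
a=overlay(sc,robot.camera_info("scene"),215,165,66,6,O,lean,fer,fz);a0=cv2.resize(sc[165:231,215:281],(396,396),interpolation=2)
cv2.imwrite("pics/c6.png",np.hstack([a,a0]))
b=overlay(w,W,245,230,66,6,O,lean,fer,fz);b0=cv2.resize(w[230:296,245:311],(396,396),interpolation=2)
cv2.imwrite("pics/c7.png",np.hstack([b,b0]))
E
```

```text
False
6.425 [5.85026171e-01 5.16276656e-04 1.18146081e-01] [ 0.31196486  0.60730889 -1.10966945] [-0.01435779  0.30932168 -0.05077169]
```

View pics/c6.png

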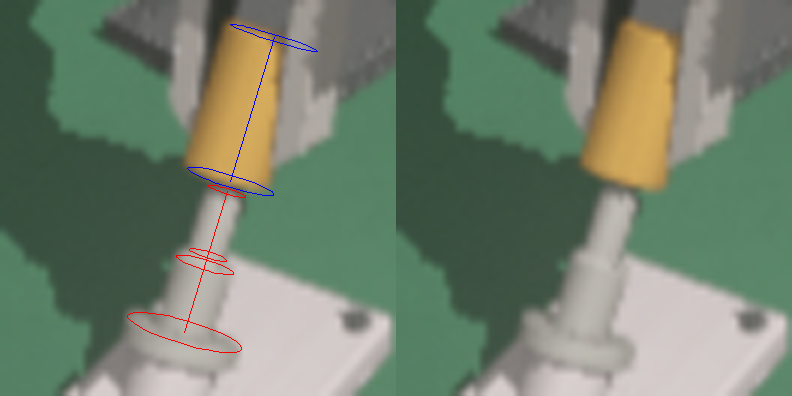

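View pics/c7.png

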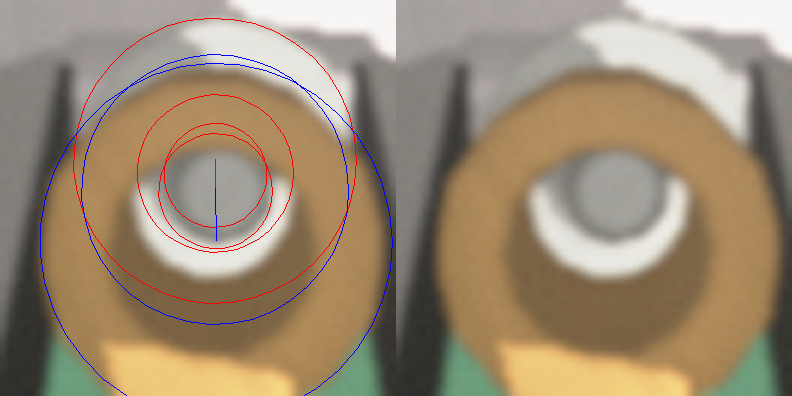

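The view down the bore shows the pin tip at (219,190) and the centre of the ferrule's lower bore at about (215,196). The offset is about 0.7 mm against 2 mm of radial clearance. I'll make a small correction and slide down gently.

```bash
python3 - <<'E'
from ov import *
lean=np.radians(188.7);O=np.array([.6328,.0079,.05]);Rm,z=pinR(lean);Rt=tilt(Rm,np.radians(20))
O2=O+.0004*Rm[:,1]+.0005*Rm[:,0]
f0=robot.get_state()["force"]
hit=robot.move_linear(O2+(.03+.034)*z,velocity=.04,frame=Rt,threshold=6)
s=robot.get_state();print(hit,s["time"],((s["ee_pos"]-O2)@z-.03),s["force"]-f0)
if not hit:
  hit=robot.move_linear(O2+(.03-.001)*z,velocity=.02,frame=Rt,threshold=6)
  robot.pause(.1)
  s=robot.get_state();print(hit,s["time"],((s["ee_pos"]-O2)@z-.03),s["force"]-f0,(s["force"]-f0)@z)
W=robot.camera_info("wrist");fz=-tilt(s["tool_rot"],-np.radians(20))[:,2];fer=s["ee_pos"]-.03*fz
w=robot.grab_frame("wrist")[:,:,::-1];sc=robot.grab_frame("scene")[:,:,::-1]
cv2.imwrite("pics/wrist4.png",w);cv2.imwrite("pics/scene4.png",sc)
a0=cv2.resize(sc[165:231,215:281],(396,396),interpolation=2);b0=cv2.resize(w[220:286,245:311],(396,396),interpolation=2)
cv2.imwrite("pics/c8.png",np.hstack([a0,b0]))
E
```

```text
False 7.175 0.03393510838220498 [ 0.19118138  0.32478996 -0.63266005]
True 8.0083 0.02488180524918216 [0.01757469 3.11237735 3.8313955 ] 2.858502266554156
```

View pics/c8.png

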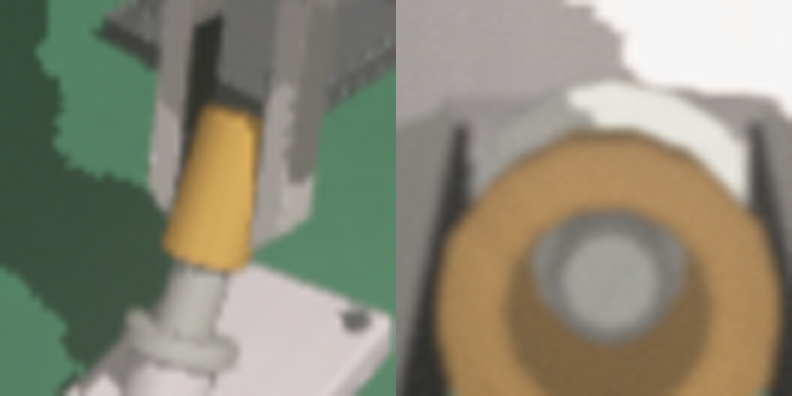

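It stopped on contact with its lower end 24.9 mm above the collar, which is the step. The ratio of bore to outside diameter is about 0.61, or about 18 mm, so this is the tight ferrule. It goes in the tray.

```bash
python3 - <<'E'
from ov import *
robot.pause(.3)
lean=np.radians(188.7);z=pinR(lean)[1]
p=robot.get_state()["ee_pos"];robot.move_linear(p+.06*z,velocity=.1)
Tr=np.array([.430,-.126,.0345]);Rd=tilt(down(np.radians(-16)),np.radians(20))
robot.move_ptp(Tr+[0,0,.09],Rd)
s=robot.get_state();print(s["time"],s["ee_pos"],s["opening"],s["force"])
w=robot.grab_frame("wrist")[:,:,::-1];sc=robot.grab_frame("scene")[:,:,::-1]
cv2.imwrite("pics/wrist5.png",w);cv2.imwrite("pics/scene5.png",sc)
cv2.imwrite("pics/c9.png",np.hstack([w[100:400,130:430],cv2.resize(sc[100:200,200:300],(300,300),interpolation=2)]))
E
```

```text
9.925 [ 0.43062563 -0.1252877   0.1239393 ] 0.02893324804059024 [-0.48914977  1.09632616 -0.59700988]
```

View pics/c9.png

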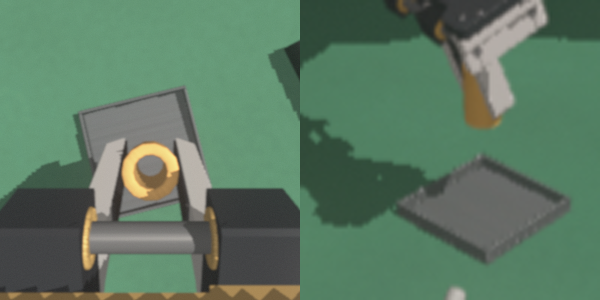

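```bash
python3 - <<'E'
from ov import *
c=onplane(robot.camera_info("wrist"),(278,251),.010);print("tray centre by wrist",c)
assert np.hypot(*(c[:2]-[.43,-.126]))<.015
Tr=np.array([.430,-.126,.0345])
if c is not None: Tr[:2]=(Tr[:2]+c[:2])/2
f0=robot.get_state()["force"]
robot.move_linear(Tr+[0,0,.012],velocity=.12)
print(robot.move_linear(Tr-[0,0,.004],velocity=.015,threshold=4))
s=robot.get_state();print(s["time"],s["ee_pos"],s["force"]-f0)
robot.gripper_to(.055);robot.pause(.2)
p=s["ee_pos"];robot.move_linear(p+[0,0,.13],velocity=.15)
s=robot.get_state();print(s["time"],s["force"]-f0)
for n in("scene","top","wrist"):cv2.imwrite(f"pics/{n}6.png",robot.grab_frame(n)[:,:,::-1])
w=cv2.imread("pics/wrist6.png");sc=cv2.imread("pics/scene6.png")
cv2.imwrite("pics/c10.png",np.hstack([w[100:400,130:430],cv2.resize(sc[100:200,200:300],(300,300),interpolation=2)]))
E
```

```text
tray centre by wrist [ 0.42781376 -0.12651113  0.01      ]
True
11.6583 [ 0.42879699 -0.12622781  0.03308915] [ 0.25241196 -0.72299095  7.96902859]
13.4833 [ 0.34452693 -0.07390782  0.86472439]
```

View pics/c10.png

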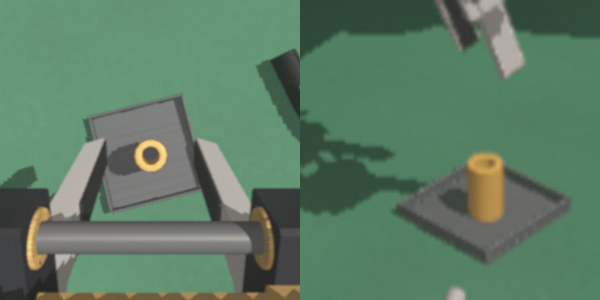

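View pics/scene6.png

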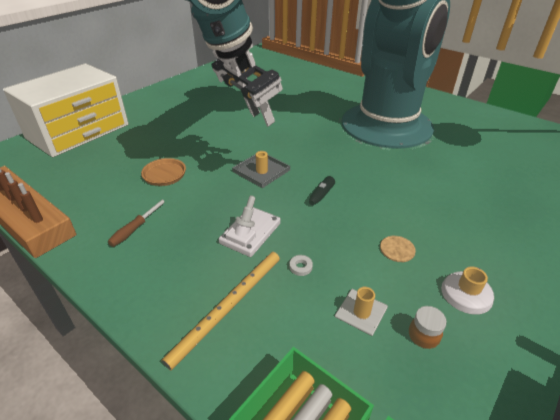

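The scene view shows the ferrule upright in the tray at (262,162). The other ferrule is still on its plate at (365,303), and the bystanders haven't moved. Before signing off, I'll compare the plate ferrule's bore in the first top picture.

```bash
python3 - <<'E'
from h import *
t=cv2.imread("pics/top0.png")
cv2.imwrite("pics/c11.png",np.hstack([cv2.resize(t[248:278,153:183],(400,400),interpolation=2),cv2.resize(t[162:192,148:178],(400,400),interpolation=2)]))
E
```

```text
(no output)
```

View pics/c11.png

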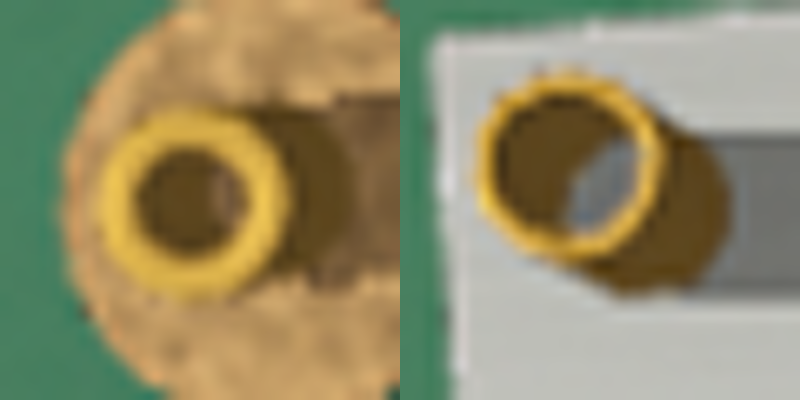

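The crop shows the plate ferrule (right, centre about (570,167)) with a thin wall and wide bore. The tested one (left, centre about (195,200)) has a thick wall, so the verdict holds.

```bash
python3 - <<'E'
from rig import robot
print(robot.sign_off())
E
```

```text
the job is handed in; nothing more can be done
None
```

The ferrule from the cork pad turned out to be the tight one, so it now stands upright in the square steel tray. I signed the job off at about 13.6 s of the 48 s.

- **Test on the pin:** I slid it down the leaning pin with a 6 N stop. It stopped with its lower end 24.9 mm above the collar, at the step. It stayed there for about 0.5 s with a few newtons of contact force.
- **Bore check:** its bore measured about 18 mm in the wrist picture, and the ferrule on the plate clearly has the wider bore, so both agree with the result on the pin.
- **Last pictures:** the tested ferrule stands upright near the middle of the tray. The other ferrule is still on its steel plate, nothing else appears to have moved, and the gripper is clear of everything.
- **Disagreements:** the top and scene cameras differed by 3 to 10 mm in places, such as the pin and the tray. I went by the wrist and scene views for the pin, and averaged the estimates, adding the wrist view, for the tray. No check failed.

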